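Lock the core trays into the bench store

ROBOT

A 6-joint arm with a two-finger parallel gripper is mounted at the origin on a cart in front of the work surface, level with it; the furniture and walls round the work are solid. World frame = base frame: x ahead of the robot, y to its left, z up, the work surface at z = 0. Lengths are in mm, angles in rad, forces in N, time in s.
With the tool pointing down it reaches from about 350 to 875 mm from the base axis. Payload 4.2 kg.
Tool frame: the origin (TCP) lies at the very end of the fingers, on their centre line; the grasp point (between the pads) lies 19 mm behind it; z points along the fingers, y is the line along which they close (so a half turn about z gives the same grasp; the last joint's range is limited). The gripper opens to 85 mm and grips with 20 to 120 N. Pads are 22 mm wide; open, the fingers measure 114 mm over their backs; the gripper's body (76 mm by 85 mm) begins 54 mm behind the grasp point. The pads swing forward as they close: fully open they stand 13 mm farther back than shut.
Start: joints at [1.472, 0.385, 0.008, 0, -1.194, -0.259], TCP at [218.851, 585.409, 231.312] pointing down, gripper open.
Joint ranges: [-3.14, 3.14], [-1.21, 2.06], [-1.07, 1.41], [-3.16, 2.05], [-2.99, -0.16], [-3.1, 3.1]. Speed limits (rad/s): [2.79, 2.79, 3.14, 3.14, 3.14, 3.14].

INTERFACE

Orientations are given as a unit quaternion [x, y, z, w].
In Python, from bench import arm gives the robot as it stands. The module is installed in compiled form; this text tells all that it offers.
- The arm moves only by the tool drive_tool, never from a script. Its argument "targets" is a list of rows, each a list of 5 numbers: the closure, from -1 (fully open) to 1 (shut), then the shift along the tool's x, y, z in mm, then the turn about the tool's z in degrees. In form: [[grip, tx, ty, tz, roll], ...]. A call has 1 to 12 rows; each row is the pose to reach, as a shift and turn from the pose commanded when the call began, along the tool's axes at that moment; what a row does not reach only later rows make up. A row lasts 1/10 s, in which the tool goes at most 50 mm and 8.59 degrees, less where a joint would pass 70% of its speed; a pose out of reach is approached as far as the arm can. A call with a gripper value outside its range is refused whole. The fingers move at their own pace and stop on an object; the grip force is fixed at half the most. Time passes only in rows, so rows that repeat a pose let the fingers close. It gives the time, the measured TCP pose, the force, the opening and the grip force at its end, in the units of the state.
- arm.read_state(): the state, without advancing time (a new reading comes with each control period).
- arm.get_image(name): name is "scene" or "side" or "wrist"; returns the picture (480x640x3 uint8, blue, green, red); there is no depth.
- arm.camera_params(name): a dict with "fov_y" (degrees; the focal length in pixels is half the picture's height over the tangent of half this angle, whatever the lens; pixels are square), "cx", "cy" (the principal point, pixels), "rvec" (rotation vector, rad) and "tvec" (3), from world to camera coordinates, as OpenCV has them; the wrist camera has in their place "tool_from_camera" (4x4, takes a point from camera to tool coordinates, whose origin is the TCP and whose axes are the flange's). Camera axes: x right, y down, z forward; pixel columns grow to the right and rows downward; lengths in mm; the calibration is good to about 2 mm. A picture is of the moment at which its call begins: read the wrist's pose just before it. camera_params takes no time and is no camera call.
- arm.job_done(): hands the job in; it is judged then, once.
The state is a dict: "clock": time; "joints": joint angles; "joint_vel": joint speeds; "joint_efforts": joint torques, N m; "position": TCP position; "ee_rot": TCP orientation; "contact_force": force on the tool from outside, world axes, zero at the start; "wrist_torque": the same for the moment, N m; "gripper_width": finger opening in mm; "grasp_force": force on a finger pad.
Only numpy, scipy, OpenCV 4.12 (cv2) and the standard library are available. Lean on these libraries where they do the work, as an engineer would, in place of code of your own. Each camera call takes 0.05 s, during which the arm holds its last target. There are 200 camera calls.

TASK

The gate of the low three-lane store stands ajar: swing it out of the way, then put the core trays that lie on the bench away in the store, no more than one to a lane, in any lane, each pushed fully home under its roof against the back stop. Then swing the gate fully shut across the lanes, and only then press the shackle of the padlock down until it clicks and stays down by itself. Do not knock over or shift the beaker and the tape roll.

Things in the scene. Friction and masses are not known exactly. Their poses are not given: they have to be found in the camera images.
- store: grey store fixed on the bench: roof over three straight lanes along its x. Origin at bench level in the middle lane; x points into the lanes, mouths face -x, y left. Lane centres y -54, 0, 54 mm; 48 wide, 6 mm walls; roof z 30 to 36 mm, its edge at x -55, wall noses to x -58, back stop x 62.5. Floor is the bench. A tray fully home has its origin at x = 0 and sticks out 4.5 mm past the noses
- lane_0_mouth (a point): middle of the mouth of the left lane, at bench level, store x -58, y +54 mm; axes as the store's (x into the lane)
- lane_1_mouth (a point): middle of the mouth of the middle lane, at bench level, store x -58, y 0 mm; axes as the store's (x into the lane)
- lane_2_mouth (a point): middle of the mouth of the right lane, at bench level, store x -58, y -54 mm; axes as the store's (x into the lane)
- tray_0: core tray: rigid aluminium trough 125 mm long (its x), 40 wide, 20 high, half a drill core bonded in (21 mm in all), 0.16 kg; origin at the centre of its underside. Corners of its +x end are chamfered 4 mm to enter a lane; either end may go first. All alike; two or three are present (None if absent). Grasp across the width from above
- tray_1: core tray: rigid aluminium trough 125 mm long (its x), 40 wide, 20 high, half a drill core bonded in (21 mm in all), 0.16 kg; origin at the centre of its underside. Corners of its +x end are chamfered 4 mm to enter a lane; either end may go first. All alike; two or three are present (None if absent). Grasp across the width from above
- tray_2: core tray: rigid aluminium trough 125 mm long (its x), 40 wide, 20 high, half a drill core bonded in (21 mm in all), 0.16 kg; origin at the centre of its underside. Corners of its +x end are chamfered 4 mm to enter a lane; either end may go first. All alike; two or three are present (None if absent). Grasp across the width from above
- gate (a joint): angle of the swing gate, rad: 0 shut (a stop), grows as it swings out towards the robot (to 2.4); at the start ajar at 0.4 to 0.9, in the way of the lanes: about 1.8 is clear of them. Vertical hinge, friction 0.06 N m, stays where left. At angle a it points from the hinge along (-sin a, -cos a) in the store's x, y. To open, pinch its top edge; to shut, push its outer face (looks to -x when shut)
- gate_hinge (a point): hinge axis of the gate at z 28 mm, store x -78, y 98 mm; turns with the gate, -y points along it. Hinge post 14 mm round, 54 high. The gate: 8 mm steel plate, z 8 to 48 mm, reaching 194 mm from the axis, then a tongue (z 38 to 48) to 265 mm
- gate_mid (a point): on the gate's outer face, 104 mm from the hinge axis, at z 28 mm; its -x axis points out of the face. When shut, the gate's inner face is at store x -74, 11 mm clear of the ends of trays that are home, and its tongue lies over the padlock body under the bow
- shackle (a joint): travel of the padlock's shackle, m: 0 raised (open), 0.024 fully down. It springs up again unless pressed past the pawl at 0.015; from there it snaps on and is held at about 0.0208 for good. Pressing straight down takes 1 N at first and up to 10 N half way, so do not stop at the first touch: press on to the bottom
- shackle_top (a point): middle of the top of the padlock's steel bow (10 mm bar, flat for 26 mm along store x, legs 44 mm apart), store x -73, y -135 mm; z 87 mm raised, 63 down. Press here with closed fingertips. Brass body below: 66 x 30, 36 mm high. The free leg (robot side) ends 53 mm up when raised, so the gate's tongue passes under it; pressed, it bars the gate
- tape_roll: bystander: tan tape roll, 96 mm across, 25 mm high, lying on the bench; origin at the centre of its underside
- beaker_100: bystander: clear 100 ml beaker, 59 x 70 x 70 mm, upright; origin at the centre of its underside

How it is judged (in metres and radians):
On the way, in this order (a step that is already met when the one before it is completed fails the run):
1. every tray present is fully home in a lane (within 6 mm of the back stop), the gate still open (x of tray_0 in the frame of store between -0.006 and 0.012 m and z of each of tray_0, tray_1, tray_2 in the frame of store below 0.006 m and y of tray_0 in the frame of store between -0.066 and 0.066 m and x of tray_1 in the frame of store between -0.006 and 0.012 m and y of tray_1 in the frame of store between -0.066 and 0.066 m and x of tray_2 in the frame of store between -0.006 and 0.012 m and y of tray_2 in the frame of store between -0.066 and 0.066 m and value of joint gate above 0.1 rad), for 0.2 s.
2. the gate is shut (within 0.035 rad), the shackle still up (value of joint gate below 0.035 rad and value of joint shackle below 0.01 m), for 0.2 s.
3. the shackle is down past the pawl (value of joint shackle above 0.0185 m), for 0.2 s.
At the end, for the whole second after the job is handed in: every tray present lies on the bench in a lane, home to within 18 mm (the play that the locked gate leaves it); the gate is shut within 0.06 rad; the shackle is down (over 18.5 mm) and stays down untouched (x of tray_0 in the frame of store between -0.018 and 0.012 m and z of each of tray_0, tray_1, tray_2 in the frame of store below 0.006 m and y of tray_0 in the frame of store between -0.066 and 0.066 m and x of tray_1 in the frame of store between -0.018 and 0.012 m and y of tray_1 in the frame of store between -0.066 and 0.066 m and x of tray_2 in the frame of store between -0.018 and 0.012 m and y of tray_2 in the frame of store between -0.066 and 0.066 m and value of joint gate below 0.06 rad and value of joint shackle above 0.0185 m).
It fails at once if the tape roll or the beaker is shifted more than 25 mm (distance of any of tape_roll, beaker_100 from where it was at the start of the episode above 0.025 m).
It fails at once if the beaker is tipped over (angle between beaker_100's own z axis and vertical above 0.5 rad).
Of tray_0, tray_1, tray_2 only 2 to 3 are there at a start; the rules pass over those that are not, and their reading is None.
At some moment in a run one of tray_0, tray_1, tray_2 may be knocked a few centimetres aside while the robot is not near it.
Once in a run the grip may slacken for a moment while it holds something.
It also fails if it takes over 210 s, if anything falls off the work surface, if the arm or the gripper's body presses on something with over 40 N, if the wrist force passes 120 N, or if a joint passes its speed limit or range.

## Working session

There is one attempt and no reset: what is moved stays moved. The work goes in short steps, Python scripts to look and compute and a tool call to move; the robot and the scene stay as the last step left them, time stands still between calls to the robot, and variables do not carry over. Pictures are saved under pics/ and viewed, at most 14 in all, crops included, and the job is handed in when it is done.

Besides the shell and the picture viewer there is one more tool, called after "Emit:" as name([rows], argument=value, ...), one row to a line, values as JSON. drive_tool: Moves the arm, as the interface text tells. Its arguments: {"type":"object","properties":{"targets":{"type":"array","items":{"type":"array","items":{"type":"number"}}}},"required":["targets"]}

```bash
mkdir -p pics; cat > h.py <<'E'
import numpy as np, cv2
from scipy.spatial.transform import Rotation as R
from bench import arm
def cam(name, st=None):
    p=arm.camera_params(name); f=240/np.tan(np.radians(p['fov_y'])/2)
    K=np.array([[f,0,p['cx']],[0,f,p['cy']],[0,0,1]])
    if 'rvec' in p:
        M=cv2.Rodrigues(np.array(p['rvec'],float))[0]; t=np.array(p['tvec'],float).ravel()
        return K,M.T,-M.T@t
    st=st or arm.read_state(); T=np.array(p['tool_from_camera']); W=R.from_quat(st['ee_rot']).as_matrix()
    return K,W@T[:3,:3],W@T[:3,3]+np.array(st['position'])
def ray(c,px,z):
    K,A,o=c; px=np.atleast_2d(np.array(px,float)); d=(A@np.linalg.inv(K)@np.c_[px,np.ones(len(px))].T).T
    return o+d*((z-o[2])/d[:,2])[:,None]
def proj(c,P):
    K,A,o=c; q=(K@A.T@(np.atleast_2d(P)-o).T).T; return q[:,:2]/q[:,2:]
def snap(name,fn):
    st=arm.read_state(); im=np.array(arm.get_image(name)); cv2.imwrite('pics/'+fn,im); return im,cam(name,st),st
E
python3 - <<'E'
from h import *
for n in('scene','side','wrist'):
    im,c,st=snap(n,n+'0.png'); print(n,c[0][0,0],c[2].round(),c[1][:,2].round(2))
print(st)
E
```

```text
scene 594.8167815626641 [-325. -696. 1416.] [ 0.51  0.34 -0.79]
side 523.4589906789531 [390. 777. 892.] [ 0.15 -0.73 -0.67]
wrist 410.60074327130275 [290. 558. 373.] [-0.28  0.1  -0.95]
{'clock': 0.1, 'joints': array([ 1.47159246e+00,  3.85477484e-01,  6.78648640e-03, -4.17996626e-04,
       -1.19400963e+00, -2.58579829e-01]), 'joint_vel': array([ 0.00078157, -0.00106396,  0.00344024,  0.00140624, -0.00085567,
       -0.00103318]), 'joint_efforts': array([-3.65522274e-04, -3.93321240e+01,  1.88929045e+01,  4.19791505e+00,
       -2.61735666e-03,  4.38426468e-06]), 'position': array([218.69302055, 584.94327667, 230.34420396]), 'ee_rot': array([ 9.84027297e-01, -1.78014984e-01, -1.17853079e-04,  9.64591851e-04]), 'contact_force': array([-0.03463121, -0.79859785, -0.23606867]), 'wrist_torque': array([ 0.0122174 ,  0.01755796, -0.02505248]), 'grasp_force': 0.0, 'gripper_width': 85.31057234656106}
```

View pics/scene0.png

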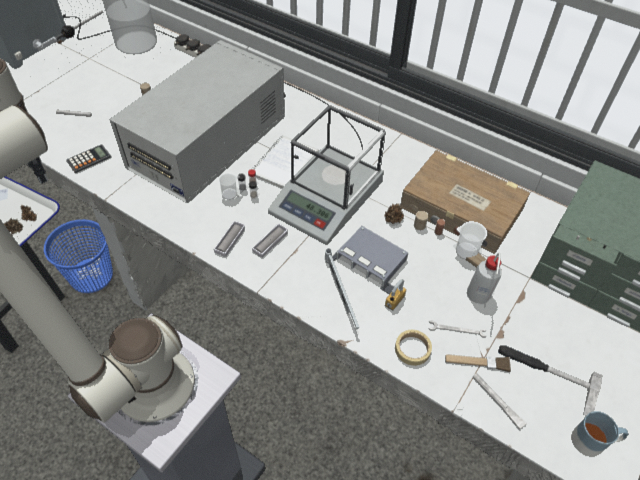

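View pics/side0.png

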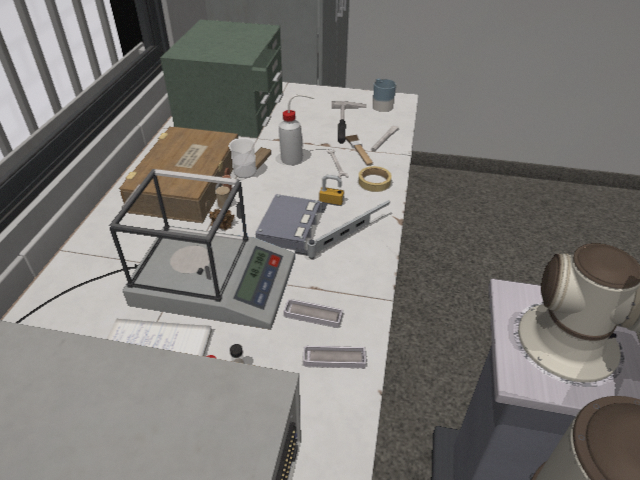

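Two trays are visible: scene (230,238) and (270,240), side (313,313) and (335,356). The store is at scene (370,258) with its gate ajar, the padlock is at (396,295), and the tape roll at (413,347). I'll zoom in for corners.

```bash
python3 - <<'E'
import cv2
a=cv2.imread('pics/scene0.png')[205:365,210:440]; b=cv2.imread('pics/side0.png')[160:380,240:440]
cv2.imwrite('pics/a.png',cv2.resize(a,None,fx=3.4,fy=3.4,interpolation=3)); cv2.imwrite('pics/b.png',cv2.resize(b,None,fx=2.7,fy=2.7,interpolation=3))
E
```

```text
(no output)
```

View pics/a.png

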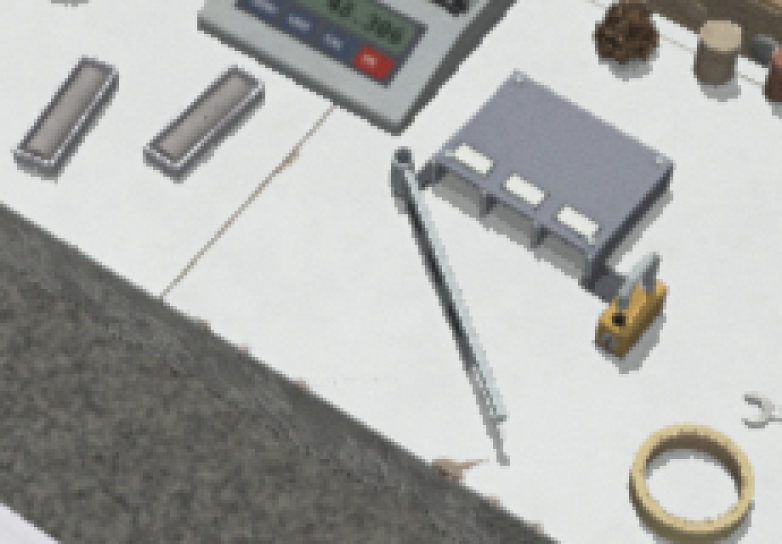

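View pics/b.png

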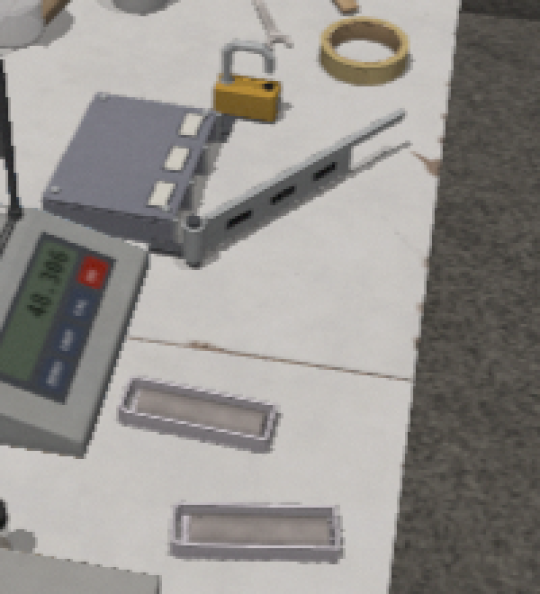

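```bash
python3 - <<'E'
from h import *
S=cam('scene');D=cam('side')
def both(n,a,b,z):
    a=np.atleast_2d(a)/3.4+[210,205]; b=np.atleast_2d(b)/2.7+[240,160]
    print(n,'\n',ray(S,a,z)[:,:2].round().tolist(),'\n',ray(D,b,z)[:,:2].round().tolist())
both('roof BL BR',[(516,70),(673,162)],[(45,200),(98,92)],36)
both('hinge',(403,154),(195,221),54); both('tip',(501,415),(404,112),48); both('bow',(643,265),(249,45),87)
both('A',[(82,57),(118,67),(50,165),(14,152)],[(175,507),(170,550),(342,550),(340,508)],20)
both('B',[(232,67),(266,80),(178,172),(144,155)],[(133,378),(120,410),(270,440),(278,410)],20)
both('tape',(692,480),(364,45),25)
print(ray(S,[(229,188)],35), ray(S,[(471,240)],35))
E
```

```text
roof BL BR 
 [[728.0, -165.0], [718.0, -331.0]] 
 [[723.0, -155.0], [717.0, -325.0]]
hinge 
 [[579.0, -143.0]] 
 [[578.0, -135.0]]
tip 
 [[413.0, -346.0]] 
 [[412.0, -339.0]]
bow 
 [[574.0, -376.0]] 
 [[571.0, -365.0]]
A 
 [[526.0, 170.0], [535.0, 136.0], [414.0, 114.0], [407.0, 149.0]] 
 [[535.0, 146.0], [531.0, 185.0], [407.0, 159.0], [414.0, 122.0]]
B 
 [[595.0, 52.0], [600.0, 18.0], [472.0, 19.0], [470.0, 54.0]] 
 [[597.0, 27.0], [599.0, 62.0], [476.0, 68.0], [475.0, 37.0]]
tape 
 [[462.0, -493.0]] 
 [[465.0, -478.0]]
[[617.1267466  264.38393121  35.        ]] [[ 870.2565783  -462.10349047   35.        ]]
```

Emit:
drive_tool([
  [1,580,708,0,0],
  [1,580,708,0,0],
  [1,580,708,0,0],
  [1,580,708,0,0],
  [1,580,708,0,0],
  [1,580,708,0,0],
  [1,580,708,0,0],
  [1,580,708,0,0],
  [1,580,708,0,0],
  [1,580,708,0,0],
  [1,580,708,0,0],
  [1,580,708,0,0],
])

```text
clock: 1.35
position: [412.5, 15.5, 231.6]
ee_rot: [0.984, -0.178, 0.0, -0.0]
contact_force: [1.2, 1.5, -0.0]
gripper_width: -0.1
grasp_force: 0.0
```

Emit:
drive_tool([
  [1,200,242,0,0],
  [1,200,242,0,0],
  [1,200,242,0,0],
  [1,200,242,0,0],
  [1,200,242,0,0],
  [1,200,242,0,0],
  [1,200,242,0,0],
  [1,200,242,0,0],
  [1,200,242,0,0],
])

```text
clock: 2.25
position: [514.4, -278.6, 230.8]
ee_rot: [0.984, -0.178, -0.001, -0.0]
contact_force: [-0.2, 0.7, -0.2]
gripper_width: -0.3
grasp_force: 0.0
```

```bash
python3 - <<'E'
from h import *
im,c,st=snap('wrist','w1.png'); print(st['position'])
h=np.array([578,-139,0.]);
print(proj(c,[[578,-139,54],[413,-342,48],[573,-370,87],[720,-160,36],[718,-328,36],[651,-241,36]]).round())
E
```

```text
[ 514.43905049 -278.64911077  230.78003588]
[[127. 201.]
 [431. 294.]
 [420.  97.]
 [ 70.   7.]
 [284. -87.]
 [211.  61.]]
```

View pics/w1.png

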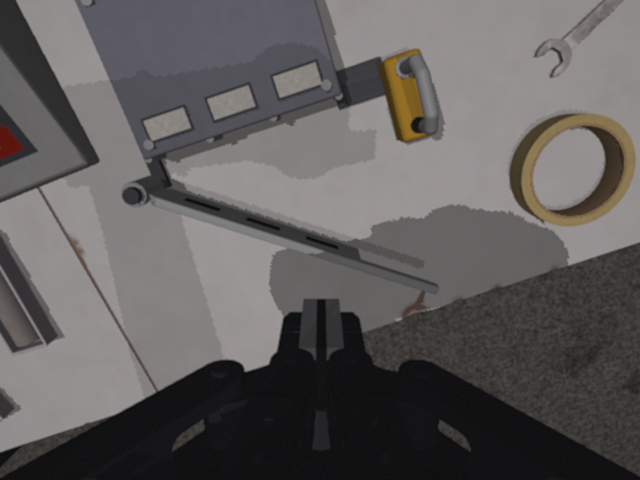

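The wrist view shows the hinge top (133,193), gate tip (436,290), bow middle (424,92), and the roof front edge from (147,155) to (340,97). Tape roll (573,168).

```bash
python3 - <<'E'
from h import *
import json
st=arm.read_state(); c=cam('wrist',st)
g=lambda p,z: ray(c,p,z)[0,:2]
H=g((133,193),54);T=g((436,290),48);B=g((424,92),87);F=ray(c,[(147,155),(340,97)],36)[:,:2]
print(H,T,B,F,g((573,168),25),np.linalg.norm(T-H),np.linalg.norm(B-H))
v=B-H; yaw=np.arctan2(v[1],v[0])-np.arctan2(-233,5)
f=F[0]-F[1]; print('yaw',yaw,np.arctan2(f[1],f[0])-np.pi/2)
E
```

```text
[ 582.1696767  -145.59316206] [ 415.41460338 -347.05605864] [ 575.16741218 -373.09478981] [[ 605.55943169 -162.06169634]
 [ 592.54655794 -323.12153716]] [ 470.89293091 -488.46799279] 261.5235231837818 227.60936346719586
yaw -0.052225184972078065 -0.08062015089851804
```

Emit:
drive_tool([
  [1,0,0,50,0],
  [1,0,0,100,0],
  [1,0,0,150,0],
  [1,0,0,185,0],
  [1,0,0,209,0],
  [1,0,0,209,0],
])

```text
clock: 2.9
position: [512.4, -276.9, 19.4]
ee_rot: [0.984, -0.177, -0.004, -0.0]
contact_force: [-1.1, 0.0, -0.5]
gripper_width: 0.0
grasp_force: 0.0
```

Emit:
drive_tool([
  [1,-22,-8,0,0],
  [1,-44,-16,0,0],
  [1,-66,-24,0,0],
  [1,-83,-39,0,0],
  [1,-100,-53,0,0],
  [1,-112,-72,0,0],
  [1,-124,-92,0,0],
  [1,-130,-113,0,0],
  [1,-136,-135,0,0],
  [1,-136,-135,0,0],
])

```text
clock: 3.9
position: [436.7, -102.7, 24.6]
ee_rot: [0.985, -0.175, 0.002, -0.001]
contact_force: [-0.2, -0.7, -0.0]
gripper_width: 0.6
grasp_force: 0.0
```

```bash
python3 - <<'E'
from h import *
im,c,st=snap('side','s1.png'); print(st['position'],st['contact_force'])
cv2.imwrite('pics/s1c.png',cv2.resize(im[100:420,200:500],None,fx=1.8,fy=1.8))
E
```

```text
[ 436.67736259 -102.69869692   24.62051221] [-0.18043982 -0.74509296 -0.00598695]
```

View pics/s1c.png

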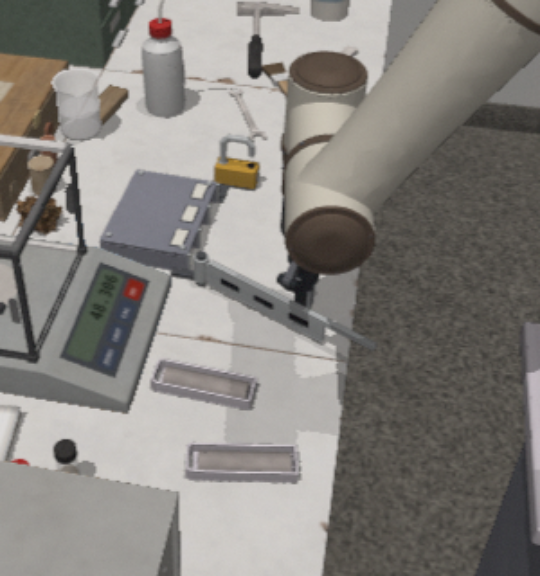

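Emit:
drive_tool([
  [1,5,14,-10,0],
  [1,5,14,-60,0],
  [1,5,14,-110,0],
  [0,5,0,-150,-4],
  [-0.5,5,-40,-160,-9],
  [-1,8,-80,-160,-13],
  [-1,8,-120,-160,-17.5],
  [-1,8,-158,-160,-17.5],
  [-1,8,-158,-160,-17.5],
])

```text
clock: 4.85
position: [499.6, 42.9, 183.6]
ee_rot: [1.0, -0.024, 0.002, -0.001]
contact_force: [-0.4, -0.6, 0.2]
gripper_width: 84.7
grasp_force: 0.0
```

```bash
python3 - <<'E'
from h import *
im,c,st=snap('wrist','w2.png'); print(st['position'],st['ee_rot'])
print(proj(c,[[536,42,20],[471,148,20]]).round())
E
```

```text
[499.56845698  42.90683407 183.58023498] [ 9.99707866e-01 -2.41083338e-02  1.62704043e-03 -5.68710442e-04]
[[320. 171.]
 [190. 260.]]
```

View pics/w2.png

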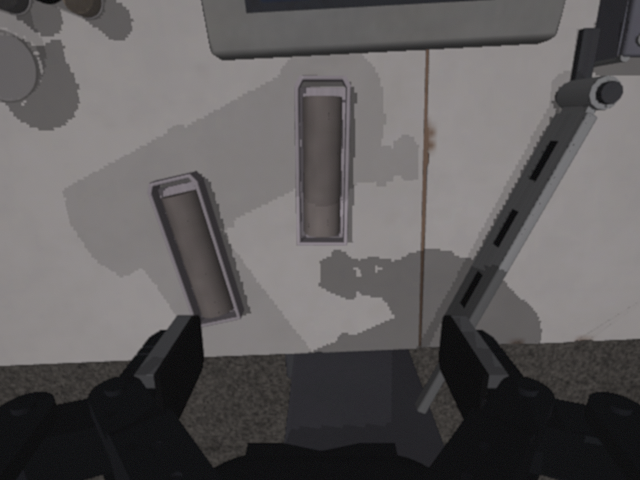

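Tray B rim runs from (300,80) to (350,241), and tray A's corners are (152,185), (198,174), (241,317), (202,323). The gate is open on the right, and the beaker is at (10,65).

```bash
cat >> h.py <<'E'
def tray(im,c,box,near,z=20):
    "rim corners -> centre, yaw, size"
    P=ray(c,near,z)[:,:2]; (m,s,a)=cv2.minAreaRect(P.astype(np.float32)); 
    if s[0]<s[1]: a+=90; s=s[::-1]
    a=(a+90)%180-90
    return np.round(m,1),round(a,1),np.round(s,1)
E
python3 - <<'E'
from h import *
st=arm.read_state(); c=cam('wrist',st)
print(tray(0,c,0,[(302,80),(350,80),(350,241),(300,241)]),tray(0,c,0,[(152,185),(198,174),(241,317),(202,323)]))
print(R.from_quat(st['ee_rot']).as_matrix().round(3), ray(c,[(10,65)],60))
E
```

```text
(array([538.7,  36.2]), -2.9, array([117.1,  39. ])) (array([474.7, 139. ]), 9.1, array([120.4,  36.1]))
[[ 0.999 -0.05   0.001]
 [-0.05  -0.999  0.001]
 [ 0.001 -0.001 -1.   ]] [[612.10975619 221.89121147  60.        ]]
```

Emit:
drive_tool([
  [-1,7,4,45,0],
  [-1,7,4,90,0],
  [-1,7,4,135,0],
  [-1,7,4,165,0],
  [-1,7,4,177,0],
  [-1,7,4,177,0],
  [1,7,4,177,0],
  [1,7,4,177,0],
  [1,7,4,177,0],
  [1,7,4,177,0],
  [1,7,4,177,0],
])

```text
clock: 6.0
position: [506.1, 36.4, 7.5]
ee_rot: [1.0, -0.025, 0.002, -0.001]
contact_force: [-1.3, 0.7, 8.3]
gripper_width: 38.2
grasp_force: 59.1
```

Emit:
drive_tool([
  [1,0,0,-45,0],
  [1,0,0,-90,0],
  [1,-5,45,-95,0],
  [1,-10,90,-95,0],
  [1,-15,135,-95,0],
  [1,-20,180,-95,0],
  [1,-25,225,-95,0],
  [1,-28,270,-95,0],
  [1,-31,310,-95,0.3],
  [1,-31,325,-95,0.3],
  [1,-31,325,-60,0.3],
  [1,-31,325,-60,0.3],
])

```text
clock: 7.2
position: [453.0, -286.2, 62.1]
ee_rot: [1.0, -0.03, -0.004, -0.002]
contact_force: [-1.2, 0.6, -1.7]
gripper_width: 38.4
grasp_force: 60.5
```

```bash
python3 - <<'E'
from h import *
im,c,st=snap('wrist','w3.png'); print(st['position'],st['ee_rot'],st['gripper_width'])
print(proj(c,[[592.5,-294,36],[595,-243,36],[581,-142,54]]).round())
E
```

```text
[ 452.98448098 -286.18221356   62.05671322] [ 0.99953822 -0.03004421 -0.00419677 -0.00175271] 38.40003945470169
[[ 319.  -80.]
 [ 170.  -78.]
 [-156.  -27.]]
```

View pics/w3.png

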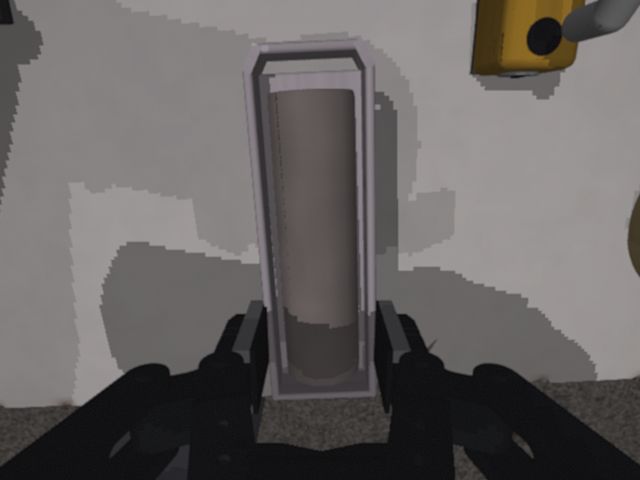

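The held tray fills the centre, with its chamfered end first. Rim midpoints are about (311,60) at the front and (323,393) at the rear, and the padlock is at the upper right. I'll use the roof labels from w1 for the lane lines and this image for the tray in the hand.

```bash
python3 - <<'E'
from h import *
st=arm.read_state(); c=cam('wrist',st)
print('tray', ray(c,[(311,62),(323,393),(247,72),(373,68),(270,393),(376,393)],75).round(1)[:,:2])
w={'position':[514.44,-278.65,230.78],'ee_rot':[.98402,-.178,-.001,0]}; c1=cam('wrist',w)
im=cv2.imread('pics/w1.png'); hsv=cv2.cvtColor(im,cv2.COLOR_BGR2HSV)
g=im.astype(int); m=((g.min(2)>140)).astype(np.uint8); m[:60]=0;m[135:]=0;m[:,:135]=0;m[:,330:]=0
n,l,s,ce=cv2.connectedComponentsWithStats(m)
for i in range(1,n):
    if s[i,4]>300: print(s[i],ce[i].round(1),ray(c1,[ce[i]],36).round(1))
E
```

```text
tray [[ 545.4 -289. ]
 [ 429.8 -285.9]
 [ 543.8 -269.9]
 [ 542.7 -307.2]
 [ 431.  -265.9]
 [ 428.7 -306. ]]
```

```bash
python3 - <<'E'
from h import *
w={'position':[514.44,-278.65,230.78],'ee_rot':[.98402,-.178,-.001,0]}; c1=cam('wrist',w)
im=cv2.imread('pics/w1.png').astype(int); print(im[102,232],im[95,200],im[60,230])
m=((im[:,:,2]>im[:,:,0]-2)&(im.sum(2)>330)).astype(np.uint8); k=np.zeros_like(m);k[60:140,138:330]=1;m*=k
n,l,s,ce=cv2.connectedComponentsWithStats(m)
for i in range(1,n):
    if s[i,4]>200: print(s[i],ce[i].round(1),ray(c1,[ce[i]],36).round(1))
E
```

```text
[130 136 140] [89 82 82] [102  93  95]
[273  63  52  34 977] [297.1  79.8] [[ 615.3 -297.2   36. ]]
[208  86  47  34 929] [230.9 102.3] [[ 618.3 -243.    36. ]]
[144 108  46  32 882] [166.9 123.9] [[ 621.2 -189.    36. ]]
[ 244  109   86   31 1429] [298.6 129.2] [[ 581.  -284.9   36. ]]
```

Emit:
drive_tool([
  [1,0,1.5,25,1.5],
  [1,0,1.5,45,1.5],
  [1,0,1.5,51,1.5],
  [1,0,1.5,51,1.5],
  [1,20,1.5,51,1.5],
  [1,35,1.5,51,1.5],
  [1,45,1.5,51,1.5],
  [1,55,1.5,51,1.5],
  [1,65,1.3,51,1.5],
  [1,65,1.3,51,1.5],
])

```text
clock: 8.25
position: [522.9, -292.4, 14.7]
ee_rot: [0.999, -0.041, 0.001, 0.0]
contact_force: [0.4, 0.4, -1.5]
gripper_width: 38.3
grasp_force: 63.7
```

Emit:
drive_tool([
  [1,0,0,5,0],
  [1,12,-0.3,6,0],
  [1,24,-0.6,6,0],
  [1,36,-1,6,0],
  [1,46,-1.3,6,0],
  [1,53,-1.5,6,0],
  [1,53,-1.5,6,0],
])

```text
clock: 8.95
position: [575.6, -295.2, 8.1]
ee_rot: [0.999, -0.042, 0.001, 0.0]
contact_force: [-0.1, 0.0, 0.1]
gripper_width: 38.5
grasp_force: 63.8
```

Emit:
drive_tool([
  [0,0,0,0,0],
  [-0.4,0,0,0,0],
  [-0.4,0,0,0,0],
  [-0.4,0,0,-45,0],
  [-0.4,-30,0,-60,0],
  [1,-65,0,-60,0],
  [1,-65,0,-60,0],
  [1,-65,0,-60,0],
  [1,-65,0,-30,-1.5],
  [1,-65,0,0,-1.5],
  [1,-65,0,0,-1.5],
])

```text
clock: 10.05
position: [507.3, -288.9, 4.5]
ee_rot: [1.0, -0.029, -0.004, -0.001]
contact_force: [-0.5, 0.6, -1.1]
gripper_width: -0.1
grasp_force: 0.0
```

```bash
python3 - <<'E'
from h import *
im,c,st=snap('wrist','w4.png'); print(st['position'],st['ee_rot'],st['contact_force'])
E
```

```text
[ 507.32783299 -288.92748336    4.45849035] [ 0.99956699 -0.02914542 -0.00387718 -0.00115807] [-0.53103853  0.58179057 -1.10078519]
```

View pics/w4.png

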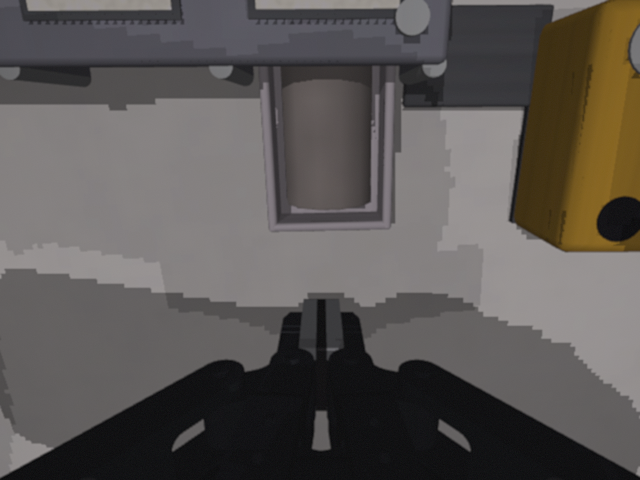

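The tray is in the right lane, with its rear end at (330,225) and the fingertips at (322,310) behind it. Pushing now.

Emit:
drive_tool([
  [1,15,2,-4,0],
  [1,30,2,-4,0],
  [1,42,2,-4,0],
  [1,52,2,-4,0],
  [1,60,2,-4,0],
  [1,66,2,-4,0],
  [1,69,2,-4,0],
  [1,70,2,-4,0],
])

```text
clock: 10.9
position: [576.9, -295.6, 12.2]
ee_rot: [1.0, -0.029, -0.003, -0.001]
contact_force: [-8.3, 0.6, 6.2]
gripper_width: 0.0
grasp_force: 3.7
```

Emit:
drive_tool([
  [1,1,0,0,0],
  [1,2,0,0,0],
  [1,2,0,0,0],
])

```text
clock: 11.2
position: [577.0, -295.6, 12.2]
ee_rot: [1.0, -0.029, -0.005, -0.001]
contact_force: [-10.1, 1.0, 8.1]
gripper_width: 0.1
grasp_force: 4.8
```

Emit:
drive_tool([
  [1,-15,0,0,0],
  [1,-25,0,-45,0],
  [0,-40,-10,-95,0],
  [-1,-60,-40,-130,0],
  [-1,-75,-85,-150,0],
  [-1,-90,-130,-168,0],
  [-1,-105,-175,-168,0],
  [-1,-120,-220,-168,0],
  [-1,-130,-265,-168,-4],
  [-1,-145,-310,-168,-8],
  [-1,-155,-355,-168,-13],
  [-1,-162,-400,-168,-13],
])

```text
clock: 12.4
position: [442.3, 115.0, 180.9]
ee_rot: [0.996, 0.085, 0.001, -0.001]
contact_force: [1.3, 0.2, -0.3]
gripper_width: 85.1
grasp_force: 0.0
```

Emit:
drive_tool([
  [-1,-5,-20,0,0],
  [-1,-5,-20,0,0],
])

```text
clock: 12.6
position: [434.3, 134.4, 180.7]
ee_rot: [0.996, 0.087, 0.001, -0.001]
contact_force: [-0.6, 0.2, 0.3]
gripper_width: 85.6
grasp_force: 0.0
```

```bash
python3 - <<'E'
from h import *
im,c,st=snap('wrist','w5.png'); print(st['position'],st['ee_rot'])
print(proj(c,[[475,140,20],[536,42,20]]).round())
E
```

```text
[434.25528537 134.35390726 180.65305836] [ 9.96233038e-01  8.67065216e-02  1.02473662e-03 -8.13669108e-04]
[[323. 165.]
 [476. 102.]]
```

View pics/w5.png

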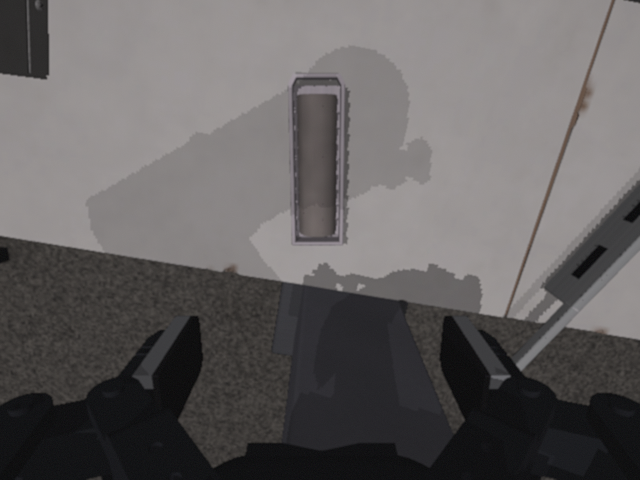

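Tray A rim: (294,77), (341,77), (342,243), (292,243), well aligned with the tool. No third tray.

```bash
python3 - <<'E'
from h import *
st=arm.read_state(); c=cam('wrist',st)
m,a,s=tray(0,c,0,[(294,77),(341,77),(342,243),(292,243)]); print(m,a,s)
u=np.array([np.cos(np.radians(a)),np.sin(np.radians(a))]); t=m-32*u-np.array(st['position'])[:2]
W=R.from_quat(st['ee_rot']).as_matrix(); print((W.T@np.r_[t,0]).round(1), np.degrees(np.arctan2(W[1,0],W[0,0])))
E
```

```text
[474.3 143.1] 9.8 [119.6  38.7]
[ 9.1 -3.   0. ] 9.870638134571182
```

Emit:
drive_tool([
  [-1,9,-3,45,0],
  [-1,9,-3,90,0],
  [-1,9,-3,135,0],
  [-1,9,-3,165,0],
  [-1,9,-3,174,0],
  [-1,9,-3,174,0],
  [1,9,-3,174,0],
  [1,9,-3,174,0],
  [1,9,-3,174,0],
  [1,9,-3,174,0],
  [1,9,-3,174,0],
])

```text
clock: 13.75
position: [443.8, 136.9, 8.2]
ee_rot: [0.996, 0.085, 0.002, -0.001]
contact_force: [-1.4, 0.8, 8.5]
gripper_width: 38.8
grasp_force: 59.9
```

Emit:
drive_tool([
  [1,0,0,-45,0],
  [1,0,0,-90,0],
  [1,-7,45,-95,0],
  [1,-14,90,-95,2],
  [1,-21,135,-95,4],
  [1,-28,180,-95,6],
  [1,-34,225,-95,8],
  [1,-40,270,-95,10],
  [1,-47,315,-95,12.9],
  [1,-54,352,-95,12.9],
  [1,-54,367,-50,12.9],
  [1,-54,367,-50,12.9],
])

```text
clock: 14.95
position: [446.8, -235.5, 51.2]
ee_rot: [1.0, -0.031, -0.006, -0.002]
contact_force: [-1.3, 0.9, -2.6]
gripper_width: 38.0
grasp_force: 61.4
```

```bash
python3 - <<'E'
from h import *
im,c,st=snap('wrist','w6.png'); print(st['position'],st['ee_rot'],st['gripper_width'])
print(np.degrees(2*np.arctan2(st['ee_rot'][1],st['ee_rot'][0])))
E
```

```text
[ 446.7941495  -235.54949657   51.18325028] [ 0.99951046 -0.03069702 -0.0058499  -0.00152377] 38.04558697388266
-3.5182363054914187
```

View pics/w6.png

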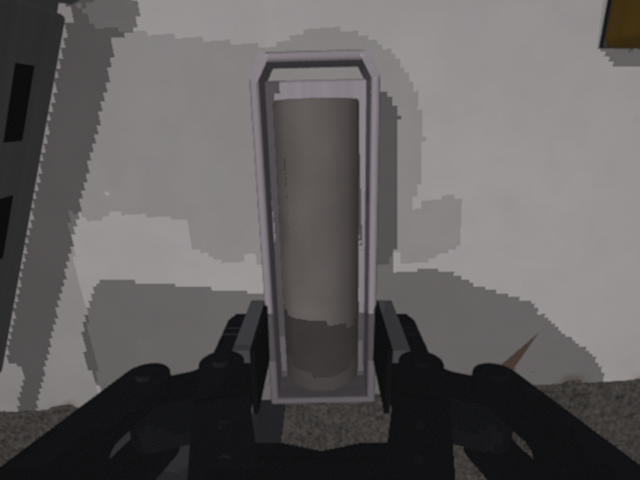

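Same picture as before: tray in the hand, chamfered end first, front middle (315,62), rear (323,400). Inserting now.

Emit:
drive_tool([
  [1,0,-2,25,1],
  [1,0,-2,38,1],
  [1,0,-2,40,1],
  [1,20,-2,40,1],
  [1,40,-2.3,40,1],
  [1,52,-2.4,40,1],
  [1,64,-2.5,40,1],
  [1,74,-2.6,41,1],
  [1,74,-2.6,42,1],
])

```text
clock: 15.9
position: [527.8, -236.3, 15.5]
ee_rot: [0.999, -0.036, 0.002, 0.0]
contact_force: [0.5, 0.4, -0.7]
gripper_width: 38.4
grasp_force: 61.4
```

Emit:
drive_tool([
  [1,0,1,5,0],
  [1,12,1,7,0],
  [1,24,1,7,0],
  [1,36,0.8,7,0],
  [1,45,0.6,7,0],
  [1,51,0.5,7,0],
  [1,51,0.5,7,0],
])

```text
clock: 16.6
position: [574.8, -240.9, 8.3]
ee_rot: [0.999, -0.037, -0.002, 0.0]
contact_force: [-5.1, -0.5, 6.4]
gripper_width: 38.7
grasp_force: 62.6
```

Emit:
drive_tool([
  [0,0,0,0,0],
  [-0.4,0,0,0,0],
  [-0.4,0,0,0,0],
  [-0.4,0,0,-45,0],
  [-0.4,-30,0,-60,0],
  [1,-65,0,-60,0],
  [1,-65,0,-60,0],
  [1,-65,0,-60,0],
  [1,-65,0,-35,-1],
  [1,-65,0,-4,-1],
  [1,-65,0,-4,-1],
])

```text
clock: 17.7
position: [509.3, -235.2, 7.5]
ee_rot: [1.0, -0.028, -0.004, -0.001]
contact_force: [0.0, -0.1, -0.3]
gripper_width: -0.1
grasp_force: 0.0
```

```bash
python3 - <<'E'
from h import *
im,c,st=snap('wrist','w7.png'); print(st['position'],st['ee_rot'],st['contact_force'])
E
```

```text
[ 509.28445268 -235.20906283    7.47779367] [ 9.99592972e-01 -2.82505267e-02 -3.90359612e-03 -7.47830481e-04] [ 3.32458035e-05 -1.46279113e-01 -3.33894618e-01]
```

View pics/w7.png

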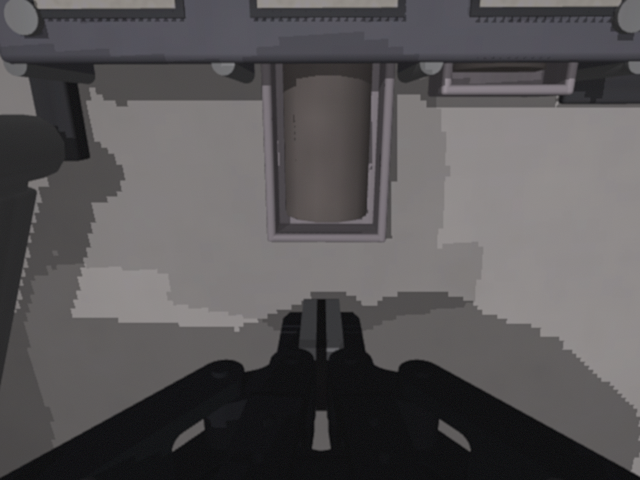

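The middle tray is in its lane, rear end at (326,238). The right tray is home, with its end just protruding at (508,88). Pushing the middle one.

Emit:
drive_tool([
  [1,15,2,-2,0],
  [1,30,2,-2,0],
  [1,42,2,-2,0],
  [1,52,2,-2,0],
  [1,60,2,-2,0],
  [1,66,2,-2,0],
  [1,70,2,-2,0],
  [1,72,2,-2,0],
  [1,73,2,-2,0],
  [1,73,2,-2,0],
])

```text
clock: 18.75
position: [579.9, -241.6, 13.1]
ee_rot: [1.0, -0.028, -0.005, -0.001]
contact_force: [-9.7, 0.8, 8.5]
gripper_width: 0.1
grasp_force: 4.9
```

Emit:
drive_tool([
  [1,-20,0,0,0],
  [1,-35,0,-45,0],
  [1,-50,0,-90,0],
  [1,-70,-40,-100,0],
  [1,-90,-85,-100,0],
  [1,-105,-130,-100,0],
  [1,-113,-184,-100,0],
  [1,-113,-184,-100,0],
  [1,-113,-184,-60,0],
  [1,-113,-184,-20,0],
  [1,-113,-184,-8,0],
  [1,-113,-184,-8,0],
])

```text
clock: 19.95
position: [481.0, -52.1, 19.4]
ee_rot: [1.0, -0.028, -0.002, 0.0]
contact_force: [-0.5, -0.6, -0.2]
gripper_width: 0.5
grasp_force: 0.0
```

```bash
python3 - <<'E'
from h import *
st=arm.read_state(); p=np.array(st['position'])[:2]; print(st['position'],st['contact_force'])
W=R.from_quat(st['ee_rot']).as_matrix()
H=np.array([581,-142.]);r=130
for a,o in [(1.9,24),(1.7,18),(1.5,17),(1.3,17),(1.1,17),(.9,17),(.7,17),(.5,17),(.3,17),(.15,16),(.05,15),(0,15)]:
    t=-.0545-np.pi/2-a; u=np.array([np.cos(t),np.sin(t)]); n=np.array([-u[1],u[0]])
    q=H+r*u-o*n; print(a,q.round(),(W.T@np.r_[q-p,0]).round()[:2])
E
```

```text
[480.98529073 -52.12486982  19.39758979] [-0.54914335 -0.63406462 -0.17922474]
1.9 [469. -71.] [-10.  20.]
1.7 [ 456. -101.] [-22.  50.]
1.5 [ 451. -127.] [-26.  77.]
1.3 [ 450. -153.] [-25. 103.]
1.1 [ 455. -179.] [-19. 128.]
0.9 [ 465. -203.] [ -7. 152.]
0.7 [ 480. -225.] [  8. 173.]
0.5 [ 498. -244.] [ 28. 190.]
0.3 [ 520. -258.] [ 50. 203.]
0.15 [ 539. -266.] [ 70. 210.]
0.05 [ 553. -270.] [ 84. 213.]
0 [ 559. -271.] [ 90. 214.]
```

Emit:
drive_tool([
  [1,-10,20,0,0],
  [1,-22,50,0,0],
  [1,-26,77,0,0],
  [1,-25,103,0,0],
  [1,-19,128,0,0],
  [1,-7,152,0,0],
  [1,8,173,0,0],
  [1,28,190,0,0],
  [1,50,203,0,0],
  [1,65,208,0,0],
  [1,72,210,0,0],
  [1,77,211,0,0],
])

```text
clock: 21.15
position: [547.4, -267.3, 22.1]
ee_rot: [1.0, -0.028, 0.001, 0.0]
contact_force: [0.1, 0.7, -0.3]
gripper_width: 0.1
grasp_force: 0.3
```

Emit:
drive_tool([
  [1,4,1,0,0],
  [1,8,2,0,0],
  [1,11,2,0,0],
  [1,13,2,0,0],
  [1,13,2,0,0],
])

```text
clock: 21.65
position: [558.7, -269.3, 21.3]
ee_rot: [1.0, -0.028, -0.001, -0.0]
contact_force: [-2.8, -0.5, 2.7]
gripper_width: 0.3
grasp_force: 1.4
```

Emit:
drive_tool([
  [1,1.5,0,0,0],
  [1,3,0,0,0],
  [1,4,0,0,0],
  [1,4,0,0,0],
])

```text
clock: 22.05
position: [558.7, -269.3, 21.2]
ee_rot: [1.0, -0.028, -0.005, -0.001]
contact_force: [-10.7, 1.2, 8.7]
gripper_width: 0.2
grasp_force: 5.4
```

Emit:
drive_tool([
  [1,-15,0,0,0],
  [1,-25,0,-40,0],
  [1,-25,0,-85,0],
  [1,-15,10,-120,0],
  [1,0,50,-120,0],
  [1,10,90,-120,0],
  [1,21,104,-120,0],
  [1,21,104,-105,0],
  [1,21,104,-105,0],
])

```text
clock: 22.95
position: [577.9, -374.7, 123.7]
ee_rot: [1.0, -0.029, -0.001, -0.001]
contact_force: [0.1, 0.5, -0.6]
gripper_width: -0.1
grasp_force: 0.0
```

```bash
python3 - <<'E'
from h import *
im,c,st=snap('wrist','w8.png'); print(st['position'],st['contact_force'])
print(proj(c,[[574,-374,87],np.array(st['position'])]).round())
E
```

```text
[ 577.88955985 -374.69988105  123.71585016] [ 0.11277285  0.4744467  -0.56464638]
[[320. 291.]
 [321. 321.]]
```

View pics/w8.png

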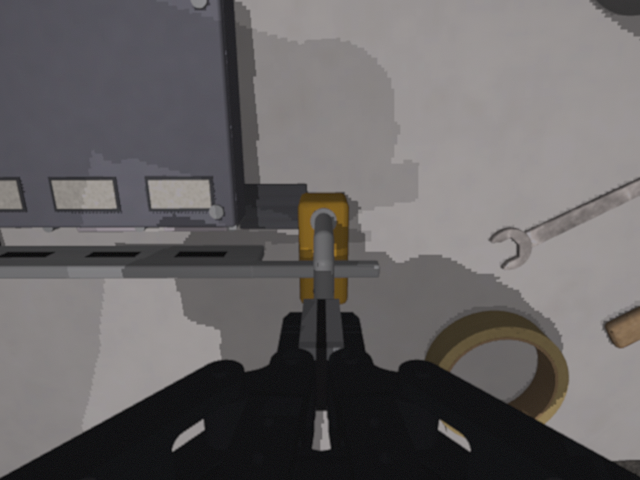

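The gate is shut with its tongue at (340,268) under the bow, and the bow is centred under the fingertips at column 322.

Emit:
drive_tool([
  [1,-4,1,20,0],
  [1,-4,1,34,0],
  [1,-4,1,42,0],
  [1,-4,1,50,0],
  [1,-4,1,56,0],
  [1,-4,1,61,0],
  [1,-4,1,64,0],
  [1,-4,1,64,0],
])

```text
clock: 23.8
position: [575.1, -375.5, 63.1]
ee_rot: [1.0, -0.028, 0.0, 0.0]
contact_force: [-1.5, 1.0, 3.5]
gripper_width: 0.0
grasp_force: 2.0
```

Emit:
drive_tool([
  [1,0,0,2,0],
  [1,0,0,4,0],
  [1,0,0,4,0],
  [1,0,0,4,0],
])

```text
clock: 24.2
position: [575.2, -375.6, 62.7]
ee_rot: [1.0, -0.027, 0.001, 0.001]
contact_force: [-5.7, 6.3, 17.0]
gripper_width: 0.1
grasp_force: 8.6
```

Emit:
drive_tool([
  [1,0,0,-40,0],
  [1,0,0,-80,0],
  [1,-45,0,-120,0],
  [1,-90,-20,-150,0],
  [1,-90,-60,-150,0],
  [1,-90,-60,-150,0],
])

```text
clock: 24.8
position: [487.1, -308.1, 211.2]
ee_rot: [1.0, -0.027, 0.002, 0.0]
contact_force: [1.0, -0.5, 0.3]
gripper_width: 0.0
grasp_force: 0.0
```

```bash
python3 - <<'E'
from h import *
im,c,st=snap('wrist','w9.png'); im2,c2,_=snap('side','s9.png'); print(st['position'])
for z in (87,66): print(z,proj(c,[[574,-374.5,z]]).round(),proj(c2,[[574,-372,z]]).round())
cv2.imwrite('pics/fin.png',np.hstack([cv2.resize(im[0:300,150:550],(400,300)),cv2.resize(im2[140:290,230:430],(400,300))]))
E
```

```text
[ 487.09120674 -308.14689531  211.22889417]
87 [[421.  91.]] [[332. 175.]]
66 [[414.  93.]] [[331. 181.]]
```

View pics/fin.png

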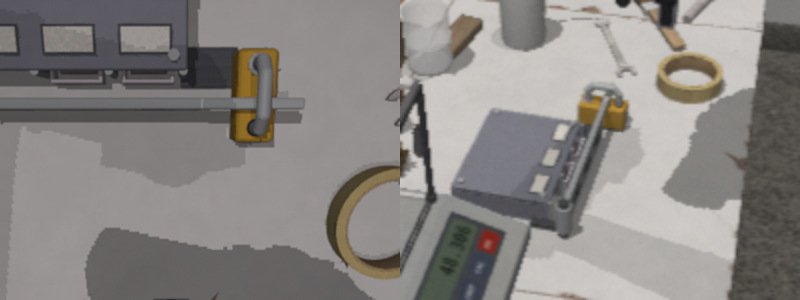

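The gate is shut and the bow is down into the body, at (600,95) in the side crop. Both tray ends sit flush just past the noses at (78,76) and (150,76), and the tape roll hasn't moved.

```bash
python3 -c "
from bench import arm
print(arm.job_done())"
```

```text
the job is handed in; nothing more can be done
None
```

Job handed in: both trays are home in the middle and right lanes, the gate is shut and the shackle is pressed down and staying down, all after about 25 s on the robot's clock; no verdict was returned, but the last pictures agree.

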